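# Make up the empty pot set on the bench scale

## Task

Make up the empty sample-pot set on the bench scale so that its tare can be weighed: stand the large pot in the middle of the round pan, close it with the large lid, stand the small pot in the middle of that lid, and close it with the small lid, in that order. Set everything down gently, dropping nothing, for the scale is delicate; the lids must sit fully home and level. Leave the tape roll and the knife where they lie.

Things in the scene. Friction and masses are not known exactly. Their poses are not given: they have to be found in the camera images.
- large_pot: large white plastic sample pot, open at the top, round, straight-sided: 64 mm outside diameter at the rim (62 mm at the foot), 50 mm tall, wall 2.5 mm, about 60 g. Origin: centre of its underside, z up towards the mouth. Stands upright on the bench at the start.
- large_lid: large white lid: flat disc 66 mm diameter, 8 mm thick, over a plug 5 mm deep tapering from 53 to 47 mm; 30 g. Lies plug down: disc edge 5 to 13 mm above the bench. Origin: centre of the plug's underside (flat top at z = 13 mm), z up. The plug drops loosely into the large pot's 59 mm mouth, disc on the rim: seated, its origin is 45 mm above the pot's.
- small_pot: small white plastic sample pot, same shape as the large one: 48 mm outside diameter at the rim (46 mm at the foot), 40 mm tall, wall 2.5 mm, about 35 g. Origin: centre of its underside, z up. Stands upright on the bench at the start.
- small_lid: small white lid, same shape as the large one: disc 50 mm diameter, 8 mm thick, over a plug 5 mm deep tapering from 37 to 31 mm; 20 g. Lies plug down. Origin: centre of the plug's underside (flat top at z = 13 mm), z up. It drops loosely into the small pot's 43 mm mouth: seated, its origin is 35 mm above the small pot's.
- scale: bench scale, fixed, left or right of the pots: grey housing 200 mm (its x) by 150 mm (its y), 38 mm high, display at its -x end, and a round metal pan, 130 mm diameter, rigid, top 48 mm above the bench, its centre 25 mm towards +x from the scale's origin (centre of its underside).
- pan_middle (a point): centre of the top surface of the scale's round pan, 48 mm above the bench, z up
- tote: bystander: clear open plastic box with papers, 200 x 150 x 75 mm, fixed to the bench on the other side from the scale. Origin: centre of its underside.
- tape_roll: bystander: loose cardboard-brown roll of tape standing on its flat side, 90 mm outside and 72 mm inside diameter, 45 mm tall, beyond the pots. Origin: centre of its underside.
- knife: bystander: loose safety knife lying flat, red handle 95 x 20 x 14 mm and steel blade, 150 mm long in all along its x, beyond the pots. Origin: on its underside, near the blade end of the handle.
Not all that is in view belongs to the job. What is shaped like the large_pot but orange or turquoise is not meant.

How it is judged:
On the way, in this order (a step that is already met when the one before it is completed fails the run):
1. the large pot stands upright in the middle of the scale's pan, let go (horizontal distance between large_pot and pan_middle below 0.015 m and z of large_pot in the frame of pan_middle between -0.003 and 0.003 m and angle between large_pot's own z axis and vertical below 0.08 rad and contact force between large_pot and the fingers below 0.1 N), for 0.2 s.
2. the large lid is seated on the large pot, let go (all of step 1 and horizontal distance between large_lid and large_pot below 0.006 m and z of large_lid in the frame of large_pot between 0.042 and 0.0475 m and angle between large_lid's own z axis and vertical below 0.08 rad and contact force between large_lid and the fingers below 0.1 N), for 0.2 s.
3. the small pot stands upright in the middle of the large lid, let go (all of step 2 and horizontal distance between small_pot and large_lid below 0.01 m and z of small_pot in the frame of large_lid between 0.01 and 0.016 m and angle between small_pot's own z axis and vertical below 0.08 rad and contact force between small_pot and the fingers below 0.1 N), for 0.2 s.
4. the small lid is seated on the small pot, let go (all of step 3 and horizontal distance between small_lid and small_pot below 0.006 m and z of small_lid in the frame of small_pot between 0.032 and 0.0375 m and angle between small_lid's own z axis and vertical below 0.08 rad and contact force between small_lid and the fingers below 0.1 N), for 0.2 s.
At the end, for the whole second after the job is handed in: All at rest, let go, tilted under 0.08 rad: large pot on the pan within 15 mm of its middle; each lid within 2.5 mm of fully down on its pot and 6 mm of its centre; small pot on the large lid within 10 mm of its centre (all of step 4 and linear speed of each of large_pot, large_lid, small_pot, small_lid below 0.02 m/s and angular speed of each of large_pot, large_lid, small_pot, small_lid below 0.2 rad/s); the robot touches nothing.
It fails at once if a pot or lid was dropped or knocked flying (over 0.6 m/s with no finger on it, a fall of some 18 mm) ((linear speed of large_pot above 0.6 m/s and contact force between large_pot and the fingers below 0.1 N) or (linear speed of large_lid above 0.6 m/s and contact force between large_lid and the fingers below 0.1 N) or (linear speed of small_pot above 0.6 m/s and contact force between small_pot and the fingers below 0.1 N) or (linear speed of small_lid above 0.6 m/s and contact force between small_lid and the fingers below 0.1 N)).
It fails at once if the tape roll or the knife was moved by more than 20 mm (distance of any of tape_roll, knife from where it was at the start of the episode above 0.02 m).
It fails at once if the scale was struck or pressed with more than 40 N (contact force between scale and anything else above 40 N).
It also fails if it takes over 118 s, if anything falls off the work surface, if the arm or the gripper's body presses on something with over 40 N, if the wrist force passes 120 N, or if a joint passes its speed limit or range.

## Robot

A 6-joint arm with a two-finger parallel gripper is mounted at the origin on the work surface. World frame = base frame: x ahead of the robot, y to its left, z up, the work surface at z = 0. Lengths are in m, angles in rad, forces in N, time in s.
With the tool pointing down it reaches from about 0.225 to 0.875 m from the base axis. Payload 3.4 kg.
Tool frame: the origin (TCP) lies at the very end of the fingers, on their centre line; the grasp point (between the pads) lies 19 mm behind it; z points along the fingers, y is the line along which they close (so a half turn about z gives the same grasp; the last joint's range is limited). The gripper opens to 85 mm and grips with 20 to 120 N. Pads are 22 mm wide; open, the fingers measure 114 mm over their backs; the gripper's body (76 mm by 85 mm) begins 54 mm behind the grasp point. The pads swing forward as they close: fully open they stand 13 mm farther back than shut.
Start: joints at [-1.272, 0.276, 1.505, -0, 1.361, -0.121], TCP at [0.234, -0.525, 0.231] pointing down, gripper open.
Joint ranges: [-2.89, 2.89], [-0.75, 2.08], [0.22, 2.7], [-1.18, 4.32], [0.11, 2.71], [-2.7, 2.7]. Speed limits (rad/s): [2.57, 2.57, 3.14, 3.14, 3.14, 3.14].

## Interface

Orientations are given as a unit quaternion [w, x, y, z].
In Python, from rig import manip, eyes gives the robot as it stands.
- The arm moves only by the tool servo_tool, never from a script. Its argument "series" is text: rows parted by semicolons, each of 7 numbers parted by spaces: the shift along the tool's x, y, z in m, then the turn, a rotation vector about the tool's x, y, z in degrees, then the closure, from 0 (fully open) to 1 (shut). In form: dx dy dz ax ay az fingers; .... A call has 1 to 5 rows; each row is the pose to reach, as a shift and turn from the pose commanded when the call began, along the tool's axes at that moment; what a row does not reach only later rows make up. A row lasts 1/10 s, in which the tool goes at most 50 mm and 8.59 degrees, less where a joint would pass 70% of its speed; a pose out of reach is approached as far as the arm can. A call with a gripper value outside its range is refused whole. The fingers move at their own pace and stop on an object; "squeeze" is the grip in N (left out, the last holds). Time passes only in rows, so rows that repeat a pose let the fingers close. It gives the time, the measured TCP pose, the force, the opening and the grip force at its end, in the units of the state.
- manip.get_state(): the state, without advancing time (a new reading comes with each control period).
- eyes.get_image(name): name is "scene" or "side" or "wrist"; returns the picture (420x560x3 uint8, red, green, blue); there is no depth.
- eyes.camera_info(name): a dict with "fx", "fy", "cx", "cy" (pixels), "eye" and "orientation" of the camera in the world. Camera axes: x right, y down, z forward; pixel columns grow to the right and rows downward; lengths in m; the calibration is good to about 2 mm. A picture is of the moment at which its call begins: read the wrist's pose just before it. camera_info takes no time and is no camera call; for the wrist camera it gives the pose at the moment of the call.
- manip.sign_off(): hands the job in; it is judged then, once.
The state is a dict: "clock": time; "qpos": joint angles; "qd": joint speeds; "effort": joint torques, N m; "position": TCP position; "ee_rot": TCP orientation; "contact_force": force on the tool from outside, world axes, zero at the start; "moment": the same for the moment, N m; "width": finger opening in m; "gripper_force": force on a finger pad.
Only numpy, scipy, OpenCV 4.12 (cv2) and the standard library are available. Lean on these libraries where they do the work, as an engineer would, in place of code of your own. Each camera call takes 0.05 s, during which the arm holds its last target. There are 200 camera calls.

## Working session

There is one attempt and no reset: what is moved stays moved. The work goes in short steps, Python scripts to look and compute and a tool call to move; the robot and the scene stay as the last step left them, time stands still between calls to the robot, and variables do not carry over. Pictures are saved under pics/ and viewed, at most 14 in all, crops included, and the job is handed in when it is done.

Besides the shell and the picture viewer there is one more tool, called after ">>>" as name(argument=value, ...) on one line, values as JSON. servo_tool: Moves the arm, as the interface text tells. Its arguments: {"type":"object","properties":{"series":{"type":"string"},"squeeze":{"type":"number"}},"required":["series"]}

```bash
mkdir -p pics; ls; python3 - <<'E'
from rig import manip, eyes
import cv2
for n in("scene","side"):
    im=eyes.get_image(n); cv2.imwrite(f"pics/{n}0.png",im[:,:,::-1]); 
    print(n,eyes.camera_info(n))
print(manip.get_state())
E
```

```text
pics
scene {'fx': 530.4541917496214, 'fy': 530.4541917496214, 'cx': 284.18112730282314, 'cy': 205.89993465059047, 'eye': array([ 1.01391888, -0.74405109,  0.7443983 ]), 'orientation': array([-0.42566568,  0.86696688,  0.23518055, -0.108937  ])}
side {'fx': 514.5682607384226, 'fy': 514.5682607384226, 'cx': 276.606490711891, 'cy': 210.27428767681693, 'eye': array([0.39111827, 0.95836792, 0.64387738]), 'orientation': array([ 0.03999617, -0.08442305,  0.86588608, -0.4914411 ])}
{'clock': 0.1, 'qpos': array([-1.27197657e+00,  2.76575365e-01,  1.50597635e+00,  5.93374121e-05,
        1.36069121e+00, -1.20978992e-01]), 'qd': array([ 0.0009381 , -0.00185392, -0.00332412, -0.00052626,  0.00012175,
       -0.0015181 ]), 'effort': array([ 1.49683154e-03, -4.17701411e+01, -2.46403491e+01, -2.81657867e-04,
        5.84423091e-03, -1.19546314e-05]), 'position': array([ 0.23425016, -0.52463339,  0.23051336]), 'ee_rot': array([-8.24449735e-04,  9.78052847e-01,  2.08355337e-01, -4.43779980e-05]), 'contact_force': array([ 0.1523625 , -0.31970979, -1.13629481]), 'moment': array([-0.04181244, -0.01752744,  0.03773162]), 'gripper_force': 0.0, 'width': 0.08563988739633223}
```

View pics/scene0.png

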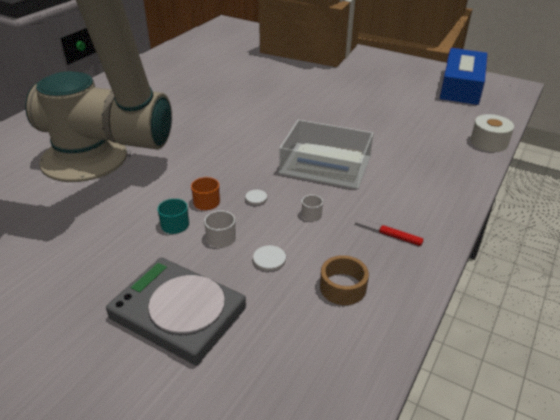

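View pics/side0.png

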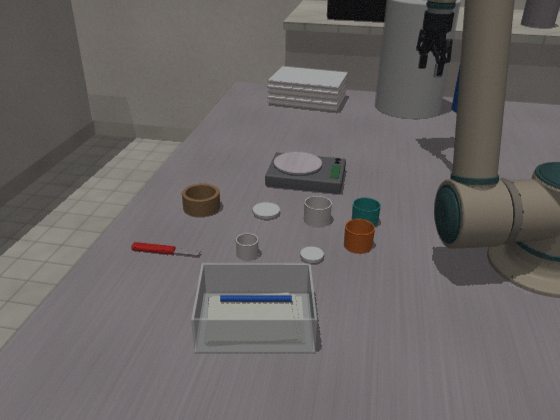

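The scene picture shows the white large pot at about (220,230), the large lid at (269,258), the small pot at (312,208), the small lid at (256,197) and the pan at (187,304). Three things are shaped like the large pot: turquoise (174,216), orange (206,193) and white (220,230). The white one fits the description, so I'll confirm it in a crop.

```bash
python3 - <<'E'
import cv2
a=cv2.imread("pics/scene0.png")[175:360,100:355]; cv2.imwrite("pics/sc_crop.png",cv2.resize(a,None,fx=3,fy=3,interpolation=cv2.INTER_CUBIC))
a=cv2.imread("pics/side0.png")[145:275,230:390]; cv2.imwrite("pics/si_crop.png",cv2.resize(a,None,fx=4,fy=4,interpolation=cv2.INTER_CUBIC))
E
```

```text
(no output)
```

View pics/sc_crop.png

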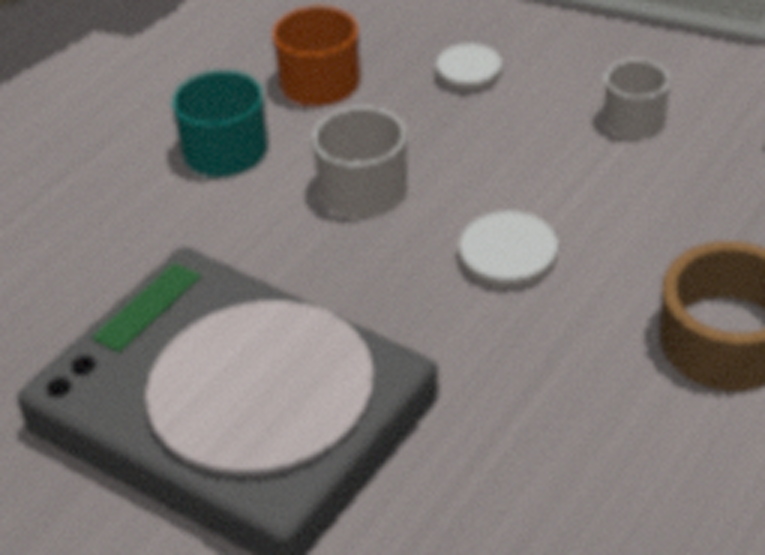

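View pics/si_crop.png

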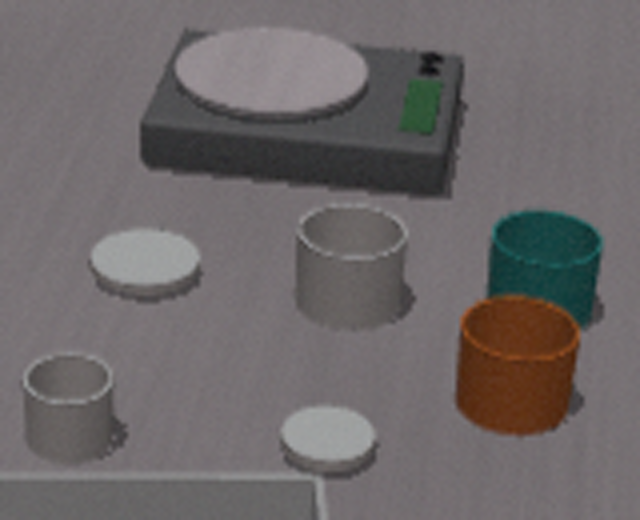

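The white pot at crop (360,138) in scene and (352,232) in side is the large pot; the same-shaped decoys are clearly turquoise and orange. I read each top circle's bounding extents off both crops and fit positions to them.

```bash
cat > h.py <<'E'
import numpy as np
from scipy.spatial.transform import Rotation as R
from scipy.optimize import least_squares
from rig import manip, eyes
def rot(q): return R.from_quat(np.roll(q,-1))
def proj(ci,P):
    p=rot(ci["orientation"]).inv().apply(np.atleast_2d(P)-ci["eye"])
    return np.c_[ci["fx"]*p[:,0]/p[:,2]+ci["cx"],ci["fy"]*p[:,1]/p[:,2]+ci["cy"]]
T=np.linspace(0,2*np.pi,181)
def box(ci,x,y,z,r):
    p=proj(ci,np.c_[x+r*np.cos(T),y+r*np.sin(T),0*T+z]); return np.r_[p[:,0].min(),p[:,0].max(),p[:,1].min(),p[:,1].max()]
def fit(obs,z,r):  # obs: list of (ci,[umin,umax,vmin,vmax])
    f=lambda s:np.concatenate([box(c,*s,z,r)-np.array(b) for c,b in obs])
    s=least_squares(f,[.5,-.2]); return s.x,f(s.x)
E
python3 - <<'E'
from h import *
A=eyes.camera_info("scene");B=eyes.camera_info("side")
ca=lambda b:(np.array(b)+.5)/3-.5+np.array([100,100,175,175])
cb=lambda b:(np.array(b)+.5)/4-.5+np.array([230,230,145,145])
np.set_printoptions(precision=4,suppress=True)
for n,a,b,z,r in [("Lpot",[313,407,107,168],[296,408,205,259],.05,.032),("Llid",[459,558,211,279],[90,201,229,287],.013,.033),
 ("Spot",[603,669,60,101],[24,113,353,403],.04,.024),("Slid",[435,503,42,86],[281,377,405,458],.013,.025),
 ("pan",[146,374,299,471],[176,369,28,114],.048,.065),("orange",[274,359,8,56],[459,579,296,353],.05,.032),("turq",[175,264,73,119],[490,601,211,262],.05,.032)]:
    print(n,fit([(A,ca(a))],z,r)[0],fit([(B,cb(b))],z,r)[0],*fit([(A,ca(a)),(B,cb(b))],z,r))
# scale axis: display(scene crop (148,306)) vs pan centre
s=manip.get_state();print(rot(s["ee_rot"]).as_matrix())
c=eyes.camera_info("wrist");print(c, rot(s["ee_rot"]).inv().apply(c["eye"]-s["position"]))
E
```

```text
Lpot [ 0.4841 -0.0769] [ 0.4809 -0.0718] [ 0.4823 -0.0751] [-0.1724 -0.2597 -0.4368 -1.0542 -0.2446 -0.5545 -0.92   -0.6027]
Llid [ 0.6064 -0.0827] [ 0.604  -0.0791] [ 0.6054 -0.0817] [-0.1533 -0.194  -0.4899 -0.4874 -0.2075 -0.4443 -0.3719 -0.817 ]
Spot [0.611  0.0888] [0.6094 0.0935] [0.6101 0.091 ] [ 0.1249  0.0262 -0.4609 -0.8532 -0.4284  0.3176 -0.8936 -0.5179]
Slid [0.476  0.0733] [0.4736 0.0754] [0.4744 0.0747] [ 0.1668 -0.7543  0.3551 -1.3143 -0.2389 -0.4497 -0.5716  0.0506]
pan [ 0.5624 -0.2848] [ 0.5591 -0.28  ] [ 0.5613 -0.2842] [-0.2778 -0.2823 -0.2162 -0.7214 -0.6933 -0.465  -0.4768 -1.0107]
orange [0.3841 0.0077] [0.3813 0.008 ] [0.3823 0.0085] [-0.6652 -0.2113 -0.7575 -0.1199 -0.4793 -0.446  -0.9004  0.9249]
turq [ 0.3719 -0.0897] [ 0.371  -0.0901] [ 0.3714 -0.0896] [-0.6322  0.3169 -1.7958  1.4097 -0.3153 -0.0452 -0.5471  0.664 ]
[[ 0.9132  0.4076 -0.0004]
 [ 0.4076 -0.9132  0.0016]
 [ 0.0003 -0.0016 -1.    ]]
{'fx': 318.075278874758, 'fy': 318.075278874758, 'cx': 273.8251271789428, 'cy': 208.4604296382391, 'eye': array([ 0.2927, -0.4981,  0.3737]), 'orientation': array([ 0.1111,  0.8315, -0.5394, -0.0732])} [ 0.0642 -0.0006 -0.1431]
```

```bash
cat >> h.py <<'E'
def ray(ci,u,v,z):
    d=rot(ci["orientation"]).apply([(u-ci["cx"])/ci["fx"],(v-ci["cy"])/ci["fy"],1]); return ci["eye"]+d*(z-ci["eye"][2])/d[2]
def go(p,yaw=None):  # shift+turn in tool axes to reach world p, tool down with given yaw(deg) of tool x
    s=manip.get_state(); r=rot(s["ee_rot"]); out=1000*r.inv().apply(np.array(p)-s["position"])
    w=np.zeros(3)
    if yaw is not None:
        c,k=np.cos(np.radians(yaw)),np.sin(np.radians(yaw)); t=R.from_matrix([[c,k,0],[k,-c,0],[0,0,-1]])
        w=np.degrees((r.inv()*t).as_rotvec())
    print("shift mm",out.round(1),"turn deg",w.round(2),"at",s["position"].round(4),"t",round(s["clock"],2))
E
python3 - <<'E'
from h import *
A=eyes.camera_info("scene");B=eyes.camera_info("side")
for p in [(281,178),(358,185)]: print("tote bot",ray(A,*p,0))
for p in [(200,264),(313,264),(195,349),(315,349)]: print("tote rim/bot",ray(B,*p,.075),ray(B,*p,0))
w=eyes.camera_info("wrist");print(rot(w["orientation"]).as_matrix()[:,2], ray(w,280,210,0)-w["eye"])
go((.46,-.08,.23),0)
E
```

```text
tote bot [0.47962455 0.18125578 0.        ]
tote bot [0.6539505  0.25144009 0.        ]
tote rim/bot [0.66115113 0.24024016 0.075     ] [0.69675188 0.1455632  0.        ]
tote rim/bot [0.45872821 0.19817581 0.075     ] [0.46764181 0.09795314 0.        ]
tote rim/bot [0.60372017 0.44114848 0.075     ] [0.63174931 0.37295899 0.        ]
tote rim/bot [0.42943597 0.40584637 0.075     ] [0.43448772 0.3330027  0.        ]
[-0.2416169  -0.1057506  -0.96459219] [-0.09230489 -0.04863438 -0.37366852]
shift mm [ 387.4 -314.     1.1] turn deg [-1.000e-01  1.000e-02  2.405e+01] at [ 0.2343 -0.5246  0.2305] t 0.1
```

>>> servo_tool(series="0.038 -0.031 0 0 0 4.8 0; 0.076 -0.062 0 0 0 9.6 0; 0.114 -0.093 0 0 0 14.4 0; 0.152 -0.124 0 0 0 19.2 0; 0.19 -0.155 0 -0.1 0 24 0", squeeze=30)

```text
clock: 0.6
position: [0.345, -0.3042, 0.231]
ee_rot: [0.001, 1.0, -0.002, 0.0]
contact_force: [1.0, -0.6, 0.1]
width: 0.0856
gripper_force: 0.0
```

```bash
python3 -c "
from h import *
go((.46,-.08,.23),0)"
```

```text
shift mm [ 114.2 -224.6    0.7] turn deg [ 0.07 -0.02 -0.2 ] at [ 0.345  -0.3042  0.231 ] t 0.6
```

>>> servo_tool(series="0.023 -0.045 0 0 0 0 0; 0.046 -0.09 0 0 0 0 0; 0.069 -0.135 0 0 0 0 0; 0.092 -0.18 0 0 0 0 0; 0.114 -0.225 0 0 0 -0.2 0")

```text
clock: 1.1
position: [0.4579, -0.081, 0.2308]
ee_rot: [0.001, 1.0, 0.002, 0.0]
contact_force: [0.5, -0.3, -0.8]
width: 0.0856
gripper_force: 0.0
```

>>> servo_tool(series="0.03 0 0 0 0 0 0; 0.03 0 0 0 0 0 0; 0.03 0 0 0 0 0 0")

```text
clock: 1.4
position: [0.4873, -0.0825, 0.2303]
ee_rot: [0.001, 1.0, 0.003, -0.001]
contact_force: [-0.2, 0.4, 0.5]
width: 0.0855
gripper_force: 0.0
```

```bash
python3 - <<'E'
from h import *; import cv2
go((.48,-.075,.23),0)
w=eyes.camera_info("wrist"); im=eyes.get_image("wrist"); cv2.imwrite("pics/w1.png",im[:,:,::-1])
for n,x,y,z,r in [("Lpot",.4823,-.0751,.05,.032),("Llid",.6054,-.0817,.013,.033),("Slid",.4744,.0747,.013,.025),("Spot",.6101,.091,.04,.024)]: print(n,box(w,x,y,z,r).round(1))
E
```

```text
shift mm [-7.3 -7.6  0.3] turn deg [0.09 0.09 0.32] at [ 0.4873 -0.0825  0.2303] t 1.4
Lpot [235.1 296.8 159.2 219.6]
Llid [241.4 304.4  32.7 100.9]
Slid [115.2 158.7 167.9 210.3]
Spot [ 67.6 118.2  28.9  83.4]
```

View pics/w1.png

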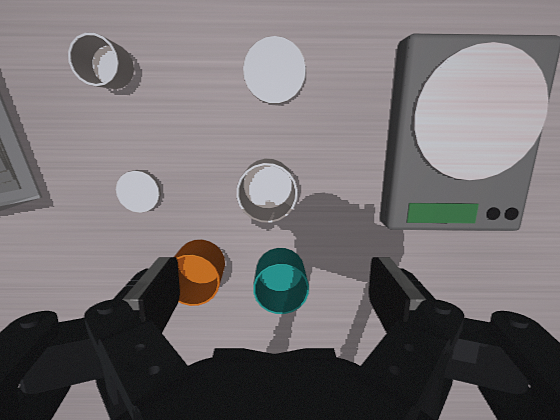

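The wrist view shows everything: large pot rim x 236–298, y 160–222; large lid 243–306, 36–104; small lid 116–160, 170–212; small pot rim 68–120, 33–86; pan 414–549, 42–181. They agree with the fixed-camera fits to within 1–3 px.

```bash
python3 - <<'E'
from h import *; import cv2
w=eyes.camera_info("wrist"); im=cv2.imread("pics/w1.png")
g=cv2.GaussianBlur(im,(3,3),0).min(2)
for n,(x0,x1,y0,y1) in {"Llid":(235,315,28,112),"Slid":(108,168,162,220),"Lpot":(228,306,152,230),"Spot":(60,126,26,95),"pan":(410,556,38,190)}.items():
    c=g[y0:y1,x0:x1]
    for th in (150,175,190):
        m=(c>th).astype(np.uint8); k,l,st,_=cv2.connectedComponentsWithStats(m)
        i=1+st[1:,4].argmax(); print(n,th,x0+st[i,0],x0+st[i,0]+st[i,2],y0+st[i,1],y0+st[i,1]+st[i,3],st[i,4])
for n,b,z,r in [("Lpot",[236,298,160,222],.05,.032),("Llid",[243,306,36,104],.013,.033),("Slid",[116,160,170,212],.013,.025),("Spot",[68,120,33,86],.04,.024),("pan",[414,549,42,181],.048,.065)]:
    x,f=fit([(w,b)],z,r); print(n,x.round(4),f.round(1))
E
```

```text
Llid 150 235 315 35 103 3593
Llid 175 244 305 36 102 3176
Llid 190 245 304 57 102 1480
Slid 150 115 159 171 213 1436
Slid 175 116 158 171 212 1326
Slid 190 117 158 172 212 1239
Lpot 150 235 297 163 210 1651
Lpot 175 237 295 164 209 1391
Lpot 190 250 290 165 204 1165
Spot 150 67 118 32 86 791
Spot 175 71 117 41 86 498
Spot 190 115 116 66 69 3
pan 150 415 549 42 180 14130
pan 175 416 547 43 179 12104
pan 190 419 444 140 153 145
Lpot [ 0.48   -0.0765] [ 0.2 -0.2  0.8 -0.9]
Llid [ 0.6017 -0.0839] [ 0.1 -0.1  0.1 -0.1]
Slid [0.4717 0.0734] [ 0.2 -0.2 -0.1  0.1]
Spot [0.6067 0.0899] [ 0.8 -0.8 -0.6  0.6]
pan [ 0.5572 -0.2868] [ 0.4 -0.4  0.3 -0.4]
```

>>> servo_tool(series="-0.006 -0.007 0.03 0 0 0.3 0; -0.006 -0.007 0.07 0 0 0.3 0; -0.006 -0.007 0.11 0 0 0.3 0; -0.006 -0.007 0.14 0 0 0.3 0; -0.006 -0.007 0.14 0 0 0.3 0")

```text
clock: 1.95
position: [0.4769, -0.0759, 0.0876]
ee_rot: [-0.001, 1.0, -0.001, -0.005]
contact_force: [0.2, 0.5, -0.4]
width: 0.0856
gripper_force: 0.0
```

```bash
python3 -c "
from h import *
go((.4815,-.0755,.014),0)"
```

```text
shift mm [ 5.2 -0.4 73.5] turn deg [-0.06  0.53 -0.16] at [ 0.4769 -0.0759  0.0876] t 1.95
```

>>> servo_tool(series="0 0 0.02 0 0 0 0; 0.001 0 0.04 0 0 0 0; 0.001 0 0.06 0 0 0 0; 0.001 0 0.073 0 0 0 0; 0.001 0 0.073 0 0 0 0")

```text
clock: 2.45
position: [0.4819, -0.0769, 0.0181]
ee_rot: [0.001, 1.0, -0.001, -0.0]
contact_force: [0.2, 0.4, 0.5]
width: 0.0855
gripper_force: 0.0
```

```bash
python3 -c "
from h import *
go((.4815,-.0755,.014),0)"
```

```text
shift mm [-0.4 -1.4  4.1] turn deg [ 0.08  0.06 -0.12] at [ 0.4819 -0.0769  0.0181] t 2.45
```

>>> servo_tool(series="0 -0.001 0.003 0 0 0 0; 0 -0.001 0.003 0 0 0 0.15; 0 -0.001 0.003 0 0 0 0.35; 0 -0.001 0.003 0 0 0 0.35; 0 -0.001 0.003 0 0 0 0.4", squeeze=30)

```text
clock: 2.95
position: [0.4833, -0.0756, 0.0164]
ee_rot: [0.001, 1.0, -0.0, 0.001]
contact_force: [-1.2, 0.5, 4.9]
width: 0.0635
gripper_force: 32.2
```

>>> servo_tool(series="0 0 0 0 0 0 0.5; 0 0 0 0 0 0 0.5; 0 0 0 0 0 0 0.5")

```text
clock: 3.25
position: [0.4833, -0.0756, 0.0164]
ee_rot: [0.001, 1.0, -0.0, 0.001]
contact_force: [-0.4, 0.1, 4.6]
width: 0.0637
gripper_force: 32.2
```

>>> servo_tool(series="0 0 -0.015 0 0 0 0.5; 0 0 -0.045 0 0 0 0.5; 0 0 -0.085 0 0 0 0.5; 0.02 0.05 -0.1 0 0 0 0.5; 0.036 0.1 -0.1 0 0 0 0.5")

```text
clock: 3.75
position: [0.5183, -0.168, 0.119]
ee_rot: [0.002, 1.0, 0.001, 0.004]
contact_force: [0.9, -0.0, -0.1]
width: 0.0633
gripper_force: 33.4
```

>>> servo_tool(series="0.016 0.045 0 0 0 0 0.5; 0.03 0.085 0 0 0 0 0.5; 0.039 0.1 0 0 0 0 0.5; 0.039 0.107 0 0 0 0 0.5; 0.039 0.107 0 0 0 0 0.5")

```text
clock: 4.25
position: [0.5542, -0.2747, 0.1151]
ee_rot: [0.001, 1.0, -0.001, -0.0]
contact_force: [-0.3, 0.7, -0.5]
width: 0.0638
gripper_force: 33.4
```

>>> servo_tool(series="0 0 0 0 0 0 0.5; 0 0 0 0 0 0 0.5")

```text
clock: 4.45
position: [0.5541, -0.2728, 0.1153]
ee_rot: [0.0, 1.0, 0.0, -0.0]
contact_force: [-0.4, -0.2, -0.8]
width: 0.0636
gripper_force: 33.4
```

```bash
python3 - <<'E'
from h import *; import cv2
go((.56,-.284,.064),0)
w=eyes.camera_info("wrist"); im=eyes.get_image("wrist"); cv2.imwrite("pics/w2.png",im[:,:,::-1])
s=manip.get_state();p=s["position"]
print("rim if centred",box(w,p[0],p[1],p[2]+.034,.032).round(1),"pan",box(w,.56,-.284,.048,.065).round(1))
E
```

```text
shift mm [ 5.9 11.1 51.3] turn deg [0.06 0.02 0.02] at [ 0.5541 -0.2728  0.1153] t 4.45
rim if centred [189.6 356.8 214.2 363.9] pan [194.5 384.4 110.4 294. ]
```

View pics/w2.png

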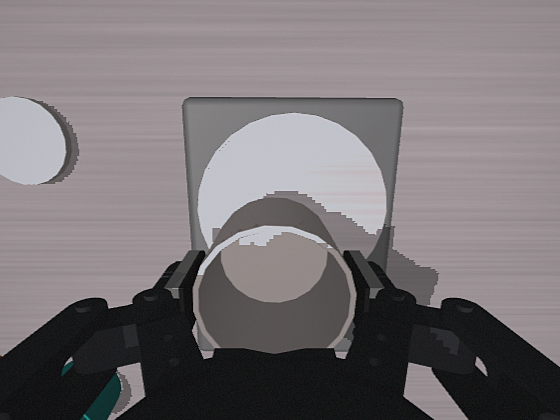

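>>> servo_tool(series="0.004 0.006 0.01 0 0 0 0.5; 0.008 0.012 0.022 0 0 0 0.5; 0.008 0.012 0.036 0 0 0 0.5; 0.008 0.012 0.044 0 0 0 0.5; 0.008 0.012 0.045 0 0 0 0.5")

```text
clock: 5.0
position: [0.5614, -0.2856, 0.0676]
ee_rot: [-0.0, 1.0, -0.0, -0.002]
contact_force: [-0.5, -0.4, -0.9]
width: 0.0637
gripper_force: 33.4
```

>>> servo_tool(series="0 0 0 0 0 0 0.5; 0 0 0 0 0 0 0.5")

```text
clock: 5.2
position: [0.5631, -0.2866, 0.0704]
ee_rot: [0.001, 1.0, -0.0, 0.0]
contact_force: [0.7, 0.0, -0.6]
width: 0.0635
gripper_force: 33.4
```

```bash
python3 -c "
from h import *
go((.5625,-.285,.0644),0)"
```

```text
shift mm [-0.6 -1.6  6. ] turn deg [ 0.12 -0.06 -0.05] at [ 0.5631 -0.2866  0.0704] t 5.2
```

>>> servo_tool(series="0 -0.001 0.002 0 0 0 0.5; 0 -0.001 0.003 0 0 0 0.5; 0 -0.001 0.004 0 0 0 0.5; 0 -0.001 0.005 0 0 0 0.5; 0 -0.001 0.005 0 0 0 0.5")

```text
clock: 5.7
position: [0.5627, -0.2855, 0.065]
ee_rot: [0.001, 1.0, -0.0, 0.0]
contact_force: [0.5, 0.3, -1.7]
width: 0.0632
gripper_force: 33.4
```

>>> servo_tool(series="0 0 0.0005 0 0 0 0.5; 0 0 0.001 0 0 0 0.5; 0 0 0.001 0 0 0 0.5")

```text
clock: 6.0
position: [0.5628, -0.2856, 0.0645]
ee_rot: [0.001, 1.0, -0.0, 0.0]
contact_force: [-1.0, 0.6, 1.2]
width: 0.0636
gripper_force: 33.5
```

>>> servo_tool(series="0 0 0.0005 0 0 0 0.5; 0 0 0.0005 0 0 0 0.22; 0 0 0.0005 0 0 0 0.15; 0 0 0.0005 0 0 0 0; 0 0 0.0005 0 0 0 0")

```text
clock: 6.5
position: [0.5628, -0.2855, 0.0634]
ee_rot: [0.001, 1.0, -0.0, 0.0]
contact_force: [0.4, 0.4, -0.3]
width: 0.0852
gripper_force: 0.0
```

>>> servo_tool(series="0 0 0 0 0 0 0; 0 0 -0.01 0 0 0 0; 0 0 -0.03 0 0 0 0; 0 0 -0.06 0 0 0 0; 0 0 -0.1 0 0 0 0")

```text
clock: 7.0
position: [0.5618, -0.2847, 0.1637]
ee_rot: [-0.0, 1.0, -0.0, -0.001]
contact_force: [0.3, -0.1, 0.6]
width: 0.0856
gripper_force: 0.0
```

```bash
python3 -c "
from h import *
go((.603,-.083,.15),0)"
```

```text
shift mm [  41.1 -201.7   13.6] turn deg [-0.01  0.14 -0.05] at [ 0.5618 -0.2847  0.1637] t 7.0
```

>>> servo_tool(series="0.006 -0.02 -0.03 0 0 0 0; 0.012 -0.06 -0.06 0 0 0 0; 0.02 -0.09 -0.07 0 0 0 0; 0.02 -0.095 -0.07 0 0 0 0; 0.02 -0.095 -0.07 0 0 0 0")

```text
clock: 7.5
position: [0.5829, -0.1894, 0.2344]
ee_rot: [0.001, 1.0, 0.001, 0.001]
contact_force: [0.7, 0.3, 0.4]
width: 0.0852
gripper_force: 0.0
```

>>> servo_tool(series="0 0 0 0 0 0 0; 0 0 0 0 0 0 0; 0 0 0 0 0 0 0")

```text
clock: 7.8
position: [0.5824, -0.1912, 0.2326]
ee_rot: [0.001, 1.0, -0.001, -0.001]
contact_force: [0.4, 0.3, 0.1]
width: 0.0854
gripper_force: 0.0
```

```bash
python3 - <<'E'
from h import *; import cv2
go((.603,-.083,.15),0)
w=eyes.camera_info("wrist"); im=eyes.get_image("wrist"); cv2.imwrite("pics/w3f.png",im[:,:,::-1])
np.save("w3.npy",w)
a=box(w,.559,-.285,.098,.032);b=box(w,.603,-.083,.013,.033);c=box(w,.559,-.285,.048,.065);print(a.round(1),b.round(1),c.round(1))
x0=int(b[0]-15);y0=int(min(b[2],a[2],c[2])-15);x1=int(c[1]+15);y1=int(c[3]+25);print(x0,x1,y0,y1)
im=im[max(y0,0):y1,max(x0,0):x1,::-1]; f=min(3,800/im.shape[1]); print(im.shape,f)
cv2.imwrite("pics/w3.png",cv2.resize(im,None,fx=f,fy=f,interpolation=cv2.INTER_CUBIC))
E
```

```text
shift mm [  20.5 -108.4   82.5] turn deg [ 0.08  0.06 -0.13] at [ 0.5824 -0.1912  0.2326] t 7.8
[340.7 410.8 185.7 252.6] [148.6 206.9 131.3 189.6] [300.2 422.5 144.  262.1]
133 437 116 287
(171, 304, 3) 2.6315789473684212
```

View pics/w3.png

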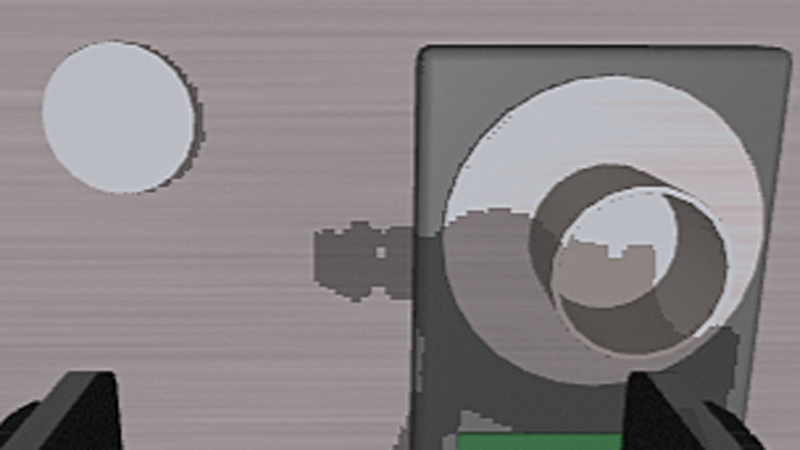

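The crop shows the pot standing on the pan, with its rim at x 550–729, y 186–356. The lid is at 42–195, 40–193 and the pan at 442–764, 75–385.

```bash
python3 - <<'E'
from h import *
w=np.load("w3.npy",allow_pickle=True).item()
for n,b,z,r in [("Lpot",[550,729,186,356],.098,.032),("Llid",[42,195,40,193],.013,.033),("pan",[442,764,75,385],.048,.065)]:
    b=(np.array(b)+.5)/2.6316-.5+np.array([133,133,116,116]); x,f=fit([(w,b)],z,r); print(n,x.round(4),f.round(1))
E
```

```text
Lpot [ 0.5594 -0.2849] [-1.1  1.1 -1.   1.2]
Llid [ 0.6035 -0.083 ] [-0.1  0.1 -0.1  0.1]
pan [ 0.5589 -0.2855] [ 0.  -0.  -0.1  0.1]
```

>>> servo_tool(series="0.008 -0.04 0.015 0 0 0 0; 0.015 -0.08 0.04 0 0 0 0; 0.021 -0.108 0.08 0 0 0 0; 0.021 -0.108 0.12 0 0 0 0; 0.021 -0.108 0.15 0 0 0 0")

```text
clock: 8.35
position: [0.6029, -0.0815, 0.0807]
ee_rot: [0.001, 1.0, 0.0, -0.001]
contact_force: [-1.0, -0.1, -0.2]
width: 0.0855
gripper_force: 0.0
```

>>> servo_tool(series="0 0 0.02 0 0 0 0; 0 0 0.045 0 0 0 0; 0 0 0.045 0 0 0 0; 0 0 0.045 0 0 0 0")

```text
clock: 8.75
position: [0.6039, -0.083, 0.0381]
ee_rot: [0.001, 1.0, -0.001, -0.0]
contact_force: [-0.6, 0.4, 1.0]
width: 0.0853
gripper_force: 0.0
```

```bash
python3 -c "
from h import *
go((.6035,-.083,-.001),0)"
```

```text
shift mm [-0.4 -0.  39.1] turn deg [ 0.09  0.03 -0.08] at [ 0.6039 -0.083   0.0381] t 8.75
```

>>> servo_tool(series="0 0 0.015 0 0 0 0; 0 0 0.028 0 0 0 0; 0 0 0.036 0 0 0 0; 0 0 0.038 0 0 0 0; 0 0 0.038 0 0 0 0")

```text
clock: 9.25
position: [0.604, -0.0827, 0.0003]
ee_rot: [0.001, 1.0, -0.0, 0.0]
contact_force: [-0.1, -0.3, -0.7]
width: 0.0853
gripper_force: 0.0
```

>>> servo_tool(series="0 0 0 0 0 0 0; 0 0 0 0 0 0 0.15; 0 0 0 0 0 0 0.2; 0 0 0 0 0 0 0.3; 0 0 0 0 0 0 0.4", squeeze=25)

```text
clock: 9.75
position: [0.6043, -0.0827, 0.001]
ee_rot: [0.001, 1.0, -0.0, 0.001]
contact_force: [-0.7, 1.1, 5.1]
width: 0.0635
gripper_force: 27.0
```

>>> servo_tool(series="0 0 0 0 0 0 0.4; 0 0 0 0 0 0 0.4")

```text
clock: 9.95
position: [0.6043, -0.0827, 0.001]
ee_rot: [0.001, 1.0, -0.0, 0.001]
contact_force: [-1.8, 0.7, 5.5]
width: 0.0633
gripper_force: 27.1
```

>>> servo_tool(series="0 0 -0.005 0 0 0 0.4; 0 0 -0.01 0 0 0 0.4; 0 0 -0.015 0 0 0 0.4; 0 0 -0.015 0 0 0 0.4")

```text
clock: 10.35
position: [0.6046, -0.0828, 0.0161]
ee_rot: [0.001, 1.0, -0.0, 0.001]
contact_force: [0.1, 0.4, -0.3]
width: 0.0636
gripper_force: 27.5
```

```bash
python3 - <<'E'
from h import *; import cv2
s=manip.get_state();p=s["position"];print(p,s["width"],s["contact_force"])
w=eyes.camera_info("wrist"); im=eyes.get_image("wrist"); cv2.imwrite("pics/w4.png",im[:,:,::-1])
np.save("w4.npy",w)
print(box(w,p[0],p[1],p[2]+.012,.033).round(1))
A=eyes.camera_info("side"); q=proj(A,[[p[0],p[1],.03]])[0].astype(int)
im=eyes.get_image("side")[q[1]-45:q[1]+45,q[0]-60:q[0]+60,::-1]
cv2.imwrite("pics/s4.png",cv2.resize(im,None,fx=5,fy=5,interpolation=cv2.INTER_CUBIC))
E
```

```text
[ 0.60464089 -0.08276857  0.01609438] 0.06356934251555654 [ 0.08015706  0.41932334 -0.28802828]
[199.6 346.2 197.6 332. ]
```

View pics/w4.png

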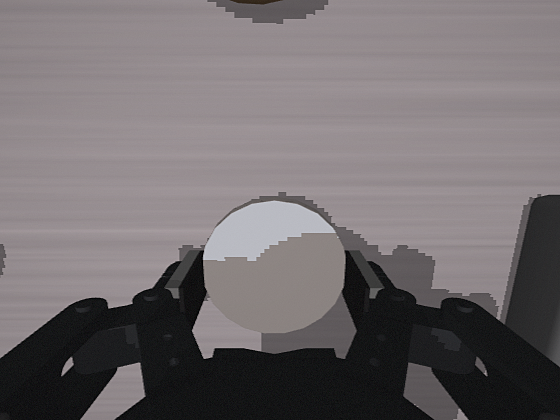

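View pics/s4.png

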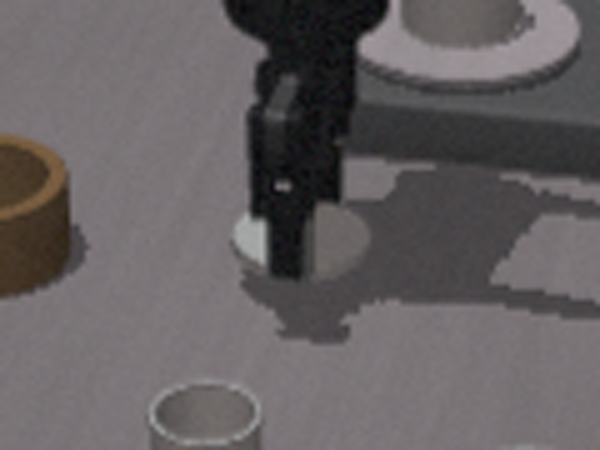

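The lid is held level and roughly centred at wrist (274,267). Next I carry it over the pot.

>>> servo_tool(series="0 0 -0.03 0 0 0 0.4; 0 0 -0.07 0 0 0 0.4; -0.008 0.03 -0.105 0 0 0 0.4; -0.018 0.075 -0.115 0 0 0 0.4; -0.028 0.12 -0.115 0 0 0 0.4")

```text
clock: 10.95
position: [0.5771, -0.2037, 0.1333]
ee_rot: [0.002, 1.0, 0.001, 0.003]
contact_force: [0.4, -0.8, -0.9]
width: 0.0635
gripper_force: 27.8
```

>>> servo_tool(series="-0.008 0.035 0 0 0 0 0.4; -0.014 0.065 0 0 0 0 0.4; -0.016 0.078 0 0 0 0 0.4; -0.016 0.081 0 0 0 0 0.4; -0.016 0.081 0 0 0 0 0.4")

```text
clock: 11.45
position: [0.5598, -0.2827, 0.1303]
ee_rot: [0.0, 1.0, -0.001, 0.0]
contact_force: [0.4, -0.5, -0.2]
width: 0.0634
gripper_force: 27.8
```

>>> servo_tool(series="0 0 0 0 0 0 0.4; 0 0 0 0 0 0 0.4; 0 0 0 0 0 0 0.4")

```text
clock: 11.75
position: [0.5601, -0.2822, 0.1307]
ee_rot: [0.001, 1.0, 0.0, 0.0]
contact_force: [-0.4, -1.2, -0.5]
width: 0.0635
gripper_force: 27.8
```

```bash
python3 -c "
from h import *
go((.5604,-.2853,.094),0)"
```

```text
shift mm [ 0.3  3.  36.7] turn deg [ 0.09 -0.02  0.04] at [ 0.5601 -0.2822  0.1307] t 11.75
```

Down to just above the rim.

>>> servo_tool(series="0 0.003 0.01 0 0 0 0.4; 0 0.003 0.02 0 0 0 0.4; 0 0.003 0.028 0 0 0 0.4; 0 0.003 0.03 0 0 0 0.4; 0 0.003 0.03 0 0 0 0.4")

```text
clock: 12.25
position: [0.5593, -0.2862, 0.0997]
ee_rot: [0.0, 1.0, -0.0, -0.001]
contact_force: [-0.2, 0.4, -0.5]
width: 0.0634
gripper_force: 27.8
```

>>> servo_tool(series="0 0 0.001 0 0 0 0.4; 0 0 0.002 0 0 0 0.4; 0 0 0.003 0 0 0 0.4; 0 0 0.004 0 0 0 0.4; 0 0 0.004 0 0 0 0.4")

```text
clock: 12.75
position: [0.5597, -0.2864, 0.0966]
ee_rot: [0.001, 1.0, -0.0, 0.0]
contact_force: [-0.5, -0.8, -0.9]
width: 0.0637
gripper_force: 27.8
```

>>> servo_tool(series="0 0 0.001 0 0 0 0.4; 0 0 0.002 0 0 0 0.4; 0 0 0.002 0 0 0 0.4")

```text
clock: 13.05
position: [0.5597, -0.2864, 0.0945]
ee_rot: [0.001, 1.0, -0.0, 0.0]
contact_force: [0.1, -0.4, 0.0]
width: 0.0636
gripper_force: 27.8
```

>>> servo_tool(series="0 -0.001 0.0005 0 0 0 0.4; 0 -0.001 0.001 0 0 0 0.4; 0 -0.001 0.001 0 0 0 0.4")

```text
clock: 13.35
position: [0.5599, -0.2855, 0.0941]
ee_rot: [0.001, 1.0, -0.0, 0.0]
contact_force: [-1.2, 1.1, 3.6]
width: 0.0633
gripper_force: 28.1
```

>>> servo_tool(series="0 0 0.0005 0 0 0 0.4; 0 0 0.001 0 0 0 0.4; 0 0 0.001 0 0 0 0.4")

```text
clock: 13.65
position: [0.5599, -0.2855, 0.094]
ee_rot: [0.001, 1.0, -0.0, 0.001]
contact_force: [-1.4, 1.6, 8.2]
width: 0.0632
gripper_force: 28.5
```

>>> servo_tool(series="0 0 -0.001 0 0 0 0.4; 0 0 -0.001 0 0 0 0.22; 0 0 -0.001 0 0 0 0.12; 0 0 -0.001 0 0 0 0; 0 0 -0.001 0 0 0 0")

```text
clock: 14.15
position: [0.5597, -0.2854, 0.0933]
ee_rot: [0.001, 1.0, -0.0, 0.0]
contact_force: [0.8, -0.1, 0.1]
width: 0.0854
gripper_force: 0.0
```

>>> servo_tool(series="0 0 -0.001 0 0 0 0; 0 0 -0.02 0 0 0 0; 0 0 -0.05 0 0 0 0; 0 0 -0.09 0 0 0 0; 0.01 -0.03 -0.12 0 0 0 0")

```text
clock: 14.65
position: [0.5697, -0.2585, 0.2157]
ee_rot: [0.003, 1.0, -0.002, 0.001]
contact_force: [0.4, 0.3, -0.6]
width: 0.085
gripper_force: 0.0
```

>>> servo_tool(series="0.005 -0.04 -0.02 0 0 0 0; 0.01 -0.085 -0.02 0 0 0 0; 0.015 -0.13 -0.02 0 0 0 0; 0.02 -0.16 -0.02 0 0 0 0; 0.02 -0.16 -0.02 0 0 0 0")

```text
clock: 15.15
position: [0.5901, -0.0911, 0.2336]
ee_rot: [-0.0, 1.0, 0.002, 0.0]
contact_force: [-1.0, 0.2, -0.1]
width: 0.0855
gripper_force: 0.0
```

>>> servo_tool(series="0 0 0 0 0 0 0; 0 0 0 0 0 0 0; 0 0 0 0 0 0 0")

```text
clock: 15.45
position: [0.5898, -0.0966, 0.2332]
ee_rot: [0.001, 1.0, -0.001, 0.0]
contact_force: [-0.1, 0.8, 0.5]
width: 0.0856
gripper_force: 0.0
```

```bash
python3 - <<'E'
from h import *; import cv2
go((.61,.09,.1),0)
w=eyes.camera_info("wrist"); im=eyes.get_image("wrist"); cv2.imwrite("pics/w5.png",im[:,:,::-1])
np.save("w5.npy",w)
for a in [(.5594,-.285,.106,.033),(.6075,.09,.04,.024),(.472,.0735,.013,.025)]: print(box(w,*a).round(1))
E
```

```text
shift mm [  19.7 -186.9  132.8] turn deg [ 0.12 -0.01 -0.14] at [ 0.5898 -0.0966  0.2332] t 15.45
[445.7 520.1 194.1 263.6]
[ 73.5 119.4 144.4 189.7]
[117.3 157.6 254.  290.4]
```

View pics/w5.png

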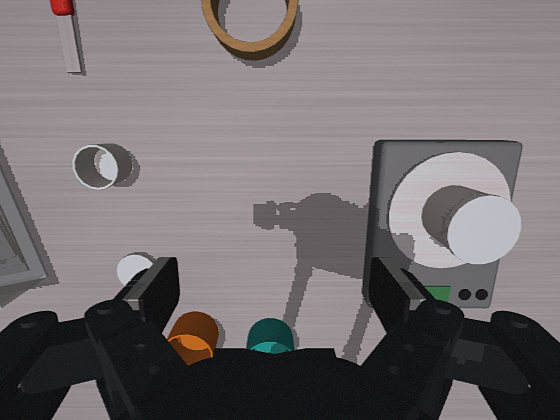

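The large lid sits seated on the pot, at x 446–522, y 194–265, which matches the prediction. The small pot rim is at 73–119, 145–189.

```bash
python3 - <<'E'
from h import *; 
w=np.load("w5.npy",allow_pickle=True).item()
for n,b,z,r in [("Llid",[446,522,194,265],.106,.033),("Spot",[73,118.5,145,189],.04,.024)]:
    x,f=fit([(w,b)],z,r); print(n,x.round(4),f.round(1))
go((.607,.09,.1),0)
E
```

```text
Llid [ 0.5588 -0.2861] [ 0.8 -0.8  0.7 -0.8]
Spot [0.6075 0.0908] [-0.2  0.2 -0.6  0.7]
shift mm [  16.7 -186.9  132.8] turn deg [ 0.12 -0.01 -0.15] at [ 0.5898 -0.0966  0.2332] t 15.5
```

>>> servo_tool(series="0.004 -0.04 0 0 0 0 0; 0.008 -0.085 0 0 0 0 0; 0.013 -0.13 0 0 0 0 0; 0.017 -0.17 0.02 0 0 0 0; 0.017 -0.187 0.06 0 0 0 0")

```text
clock: 16.0
position: [0.6104, 0.0944, 0.1757]
ee_rot: [-0.0, 1.0, 0.0, 0.005]
contact_force: [0.6, -0.8, -0.1]
width: 0.0857
gripper_force: 0.0
```

>>> servo_tool(series="0 0 0.03 0 0 0 0; 0 0 0.06 0 0 0 0; 0 0 0.09 0 0 0 0; 0 0 0.09 0 0 0 0; 0 0 0.09 0 0 0 0")

```text
clock: 16.5
position: [0.6074, 0.0908, 0.083]
ee_rot: [0.001, 1.0, -0.001, -0.0]
contact_force: [0.2, 0.3, 0.8]
width: 0.0855
gripper_force: 0.0
```

```bash
python3 -c "
from h import *
go((.607,.09,.012),0)"
```

```text
shift mm [-0.4  0.6 71. ] turn deg [ 0.11  0.02 -0.11] at [0.6074 0.0908 0.083 ] t 16.5
```

>>> servo_tool(series="0 0 0.02 0 0 0 0; 0 0 0.04 0 0 0 0; 0 0 0.06 0 0 0 0; 0 0 0.07 0 0 0 0; 0 0 0.07 0 0 0 0.1")

```text
clock: 17.0
position: [0.6075, 0.091, 0.0132]
ee_rot: [0.001, 1.0, -0.001, 0.0]
contact_force: [0.3, -0.0, -0.2]
width: 0.077
gripper_force: 0.0
```

>>> servo_tool(series="0 0 0 0 0 0 0.2; 0 0 0 0 0 0 0.35; 0 0 0 0 0 0 0.5; 0 0 0 0 0 0 0.6; 0 0 0 0 0 0 0.6")

```text
clock: 17.5
position: [0.6082, 0.0914, 0.0146]
ee_rot: [0.001, 1.0, -0.0, 0.002]
contact_force: [-0.2, 0.0, 5.6]
width: 0.0474
gripper_force: 25.6
```

>>> servo_tool(series="0 0 0 0 0 0 0.6; 0 0 0 0 0 0 0.6")

```text
clock: 17.7
position: [0.6082, 0.0914, 0.0146]
ee_rot: [0.001, 1.0, -0.0, 0.002]
contact_force: [0.5, -1.5, 5.6]
width: 0.0473
gripper_force: 25.6
```

>>> servo_tool(series="0 0 -0.02 0 0 0 0.6; 0 0 -0.06 0 0 0 0.6; 0 0 -0.1 0 0 0 0.6; -0.005 0.03 -0.13 0 0 0 0.6; -0.01 0.07 -0.15 0 0 0 0.6")

```text
clock: 18.2
position: [0.5982, 0.0224, 0.1663]
ee_rot: [0.001, 1.0, 0.001, 0.003]
contact_force: [0.8, -0.3, -0.6]
width: 0.0471
gripper_force: 26.0
```

>>> servo_tool(series="-0.006 0.045 0 0 0 0 0.6; -0.012 0.09 0 0 0 0 0.6; -0.018 0.135 0 0 0 0 0.6; -0.024 0.18 0 0 0 0 0.6; -0.03 0.22 0 0 0 0 0.6")

```text
clock: 18.7
position: [0.5663, -0.2005, 0.1639]
ee_rot: [0.001, 1.0, -0.001, 0.001]
contact_force: [1.3, 0.4, -0.4]
width: 0.0471
gripper_force: 26.0
```

>>> servo_tool(series="-0.004 0.035 0 0 0 0 0.6; -0.006 0.06 0 0 0 0 0.6; -0.008 0.075 0 0 0 0 0.6; -0.008 0.075 0 0 0 0 0.6; -0.008 0.075 0 0 0 0 0.6")

```text
clock: 19.2
position: [0.5587, -0.2723, 0.1635]
ee_rot: [0.0, 1.0, -0.0, 0.0]
contact_force: [0.4, -0.2, -1.0]
width: 0.0477
gripper_force: 26.0
```

```bash
python3 -c "
from h import *
go((.560,-.286,.1206),0)"
```

```text
shift mm [ 1.3 13.7 42.9] turn deg [ 0.02 -0.01 -0.06] at [ 0.5587 -0.2723  0.1635] t 19.2
```

>>> servo_tool(series="0.001 0.007 0.008 0 0 0 0.6; 0.001 0.013 0.018 0 0 0 0.6; 0.001 0.013 0.028 0 0 0 0.6; 0.001 0.013 0.035 0 0 0 0.6; 0.001 0.013 0.035 0 0 0 0.6")

```text
clock: 19.7
position: [0.5588, -0.2854, 0.1267]
ee_rot: [-0.0, 1.0, -0.0, -0.001]
contact_force: [-0.3, 0.5, -0.9]
width: 0.0477
gripper_force: 26.0
```

>>> servo_tool(series="0 0 0 0 0 0 0.6; 0 0 0.001 0 0 0 0.6; 0 0 0.003 0 0 0 0.6; 0 0 0.004 0 0 0 0.6; 0 0 0.004 0 0 0 0.6")

```text
clock: 20.2
position: [0.5597, -0.2863, 0.1246]
ee_rot: [0.001, 1.0, -0.0, 0.0]
contact_force: [0.8, -0.1, -0.5]
width: 0.0474
gripper_force: 26.0
```

>>> servo_tool(series="0 0 0.001 0 0 0 0.6; 0 0 0.002 0 0 0 0.6; 0 0 0.002 0 0 0 0.6")

```text
clock: 20.5
position: [0.5597, -0.2864, 0.1225]
ee_rot: [0.001, 1.0, -0.0, 0.0]
contact_force: [-0.7, 0.3, -0.7]
width: 0.0473
gripper_force: 26.0
```

>>> servo_tool(series="0 0 0.0005 0 0 0 0.6; 0 0 0.001 0 0 0 0.6; 0 0 0.001 0 0 0 0.6")

```text
clock: 20.8
position: [0.5597, -0.2864, 0.1215]
ee_rot: [0.001, 1.0, -0.0, 0.0]
contact_force: [-0.5, -0.1, -0.2]
width: 0.0472
gripper_force: 26.0
```

>>> servo_tool(series="0 0 0.0005 0 0 0 0.6; 0 0 0.001 0 0 0 0.6; 0 0 0.001 0 0 0 0.6")

```text
clock: 21.1
position: [0.5598, -0.2865, 0.1208]
ee_rot: [0.001, 1.0, -0.0, 0.0]
contact_force: [0.5, 0.4, 0.6]
width: 0.0475
gripper_force: 26.0
```

>>> servo_tool(series="0 0 0.0005 0 0 0 0.6; 0 0 0.0005 0 0 0 0.42; 0 0 0.0005 0 0 0 0.35; 0 0 0.0005 0 0 0 0.15; 0 0 0.0005 0 0 0 0")

```text
clock: 21.6
position: [0.5597, -0.2864, 0.12]
ee_rot: [0.001, 1.0, -0.0, 0.0]
contact_force: [0.2, -0.4, -0.4]
width: 0.0819
gripper_force: 0.0
```

>>> servo_tool(series="0 0 0 0 0 0 0; 0 0 0 0 0 0 0; 0 0 -0.02 0 0 0 0; 0 0 -0.05 0 0 0 0; 0 0 -0.09 0 0 0 0")

```text
clock: 22.1
position: [0.5587, -0.2856, 0.2092]
ee_rot: [-0.0, 1.0, -0.0, -0.002]
contact_force: [0.5, 0.1, -0.1]
width: 0.0857
gripper_force: 0.0
```

>>> servo_tool(series="0 -0.045 -0.01 0 0 0 0; -0.005 -0.09 -0.02 0 0 0 0; -0.015 -0.135 -0.02 0 0 0 0; -0.03 -0.175 -0.02 0 0 0 0; -0.04 -0.19 -0.02 0 0 0 0")

```text
clock: 22.6
position: [0.5184, -0.0927, 0.23]
ee_rot: [0.0, 1.0, 0.001, -0.0]
contact_force: [-0.0, 0.1, -0.1]
width: 0.0851
gripper_force: 0.0
```

>>> servo_tool(series="0 0 0 0 0 0 0; 0 0 0 0 0 0 0; 0 0 0 0 0 0 0")

```text
clock: 22.9
position: [0.5208, -0.0977, 0.2298]
ee_rot: [0.001, 1.0, -0.001, 0.001]
contact_force: [-0.1, -0.2, 0.4]
width: 0.0851
gripper_force: 0.0
```

```bash
python3 - <<'E'
from h import *; import cv2
go((.4717,.0734,.1),0)
w=eyes.camera_info("wrist"); im=eyes.get_image("wrist"); cv2.imwrite("pics/w6.png",im[:,:,::-1])
np.save("w6.npy",w)
for a in [(.5594,-.286,.106,.033),(.559,-.286,.146,.024),(.472,.0735,.013,.025)]: print(box(w,*a).round(1))
E
```

```text
shift mm [ -49.5 -171.3  129.2] turn deg [ 0.16 -0.07 -0.11] at [ 0.5208 -0.0977  0.2298] t 22.9
[459.1 539.6 111.4 191.7]
[503.3 572.3 123.8 191.7]
[107.1 149.7 200.3 240.6]
```

View pics/w6.png

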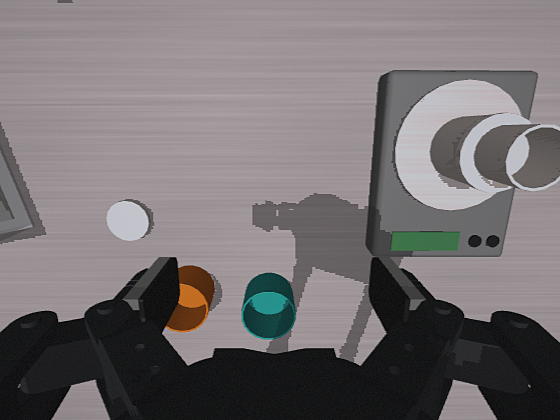

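The small pot stands centred on the lid: its rim's left edge is at 504 and it spans y 124–192, as predicted. The small lid is at 107–149, 200–242.

>>> servo_tool(series="-0.01 -0.035 0 0 0 0 0; -0.022 -0.075 0 0 0 0 0; -0.034 -0.115 0 0 0 0 0; -0.044 -0.15 0.01 0 0 0 0; -0.049 -0.17 0.04 0 0 0 0")

```text
clock: 23.45
position: [0.4733, 0.0751, 0.1914]
ee_rot: [0.0, 1.0, -0.0, 0.004]
contact_force: [0.8, 0.0, -0.6]
width: 0.0856
gripper_force: 0.0
```

>>> servo_tool(series="0 0 0.03 0 0 0 0; 0 0 0.07 0 0 0 0; 0 0 0.11 0 0 0 0; 0 0 0.14 0 0 0 0; 0 0 0.14 0 0 0 0")

```text
clock: 23.95
position: [0.4685, 0.0726, 0.0458]
ee_rot: [0.001, 1.0, -0.001, -0.004]
contact_force: [-0.3, 0.6, -0.4]
width: 0.085
gripper_force: 0.0
```

```bash
python3 -c "
from h import *
go((.472,.0735,.002),0)"
```

```text
shift mm [ 3.9 -1.  43.8] turn deg [ 0.12  0.5  -0.13] at [0.4685 0.0726 0.0458] t 23.95
```

>>> servo_tool(series="0 0 0 0 0 0 0; 0 0 0.01 0 0 0 0; 0 0 0.02 0 0 0 0; 0 0 0.03 0 0 0 0; 0 0 0.03 0 0 0 0")

```text
clock: 24.45
position: [0.4701, 0.0735, 0.0185]
ee_rot: [0.001, 1.0, -0.0, -0.001]
contact_force: [-0.5, 0.2, 0.6]
width: 0.0851
gripper_force: 0.0
```

```bash
python3 -c "
from h import *
go((.472,.0735,.002),0)"
```

```text
shift mm [ 1.9 -0.1 16.5] turn deg [ 0.1   0.11 -0.05] at [0.4701 0.0735 0.0185] t 24.45
```

>>> servo_tool(series="0.001 0 0.006 0 0 0 0; 0.001 0 0.012 0 0 0 0; 0.001 0 0.0165 0 0 0 0; 0.001 0 0.0165 0 0 0 0; 0.001 0 0.0165 0 0 0 0")

```text
clock: 24.95
position: [0.4721, 0.0735, 0.0028]
ee_rot: [0.001, 1.0, -0.0, 0.0]
contact_force: [1.1, -0.1, 0.9]
width: 0.0852
gripper_force: 0.0
```

>>> servo_tool(series="0 0 0 0 0 0 0.2; 0 0 0 0 0 0 0.35; 0 0 0 0 0 0 0.5; 0 0 0 0 0 0 0.5; 0 0 0 0 0 0 0.55")

```text
clock: 25.45
position: [0.4723, 0.0735, 0.0034]
ee_rot: [0.001, 1.0, -0.0, 0.001]
contact_force: [-1.4, -0.2, 5.5]
width: 0.0472
gripper_force: 25.3
```

>>> servo_tool(series="0 0 0 0 0 0 0.55; 0 0 0 0 0 0 0.55")

```text
clock: 25.65
position: [0.4723, 0.0735, 0.0034]
ee_rot: [0.001, 1.0, -0.0, 0.001]
contact_force: [-0.6, -0.1, 6.5]
width: 0.0476
gripper_force: 25.3
```

>>> servo_tool(series="0 0 -0.005 0 0 0 0.55; 0 0 -0.01 0 0 0 0.55; 0 0 -0.015 0 0 0 0.55; 0 0 -0.015 0 0 0 0.55")

```text
clock: 26.05
position: [0.4728, 0.0735, 0.0187]
ee_rot: [0.001, 1.0, -0.0, 0.001]
contact_force: [-0.4, -0.3, 0.2]
width: 0.0476
gripper_force: 25.8
```

```bash
python3 - <<'E'
from h import *; import cv2
s=manip.get_state();p=s["position"]
w=eyes.camera_info("wrist"); im=eyes.get_image("wrist")
b=box(w,p[0],p[1],p[2]+.0096,.025);print(p,b.round(1))
im=np.ascontiguousarray(im[170:370,170:380,::-1]); cv2.imwrite("pics/w7.png",cv2.resize(im,None,fx=3,fy=3,interpolation=cv2.INTER_CUBIC))
np.save("w7.npy",w)
E
```

```text
[0.47275486 0.07349303 0.01869709] [218.3 327.6 214.2 314.5]
```

View pics/w7.png

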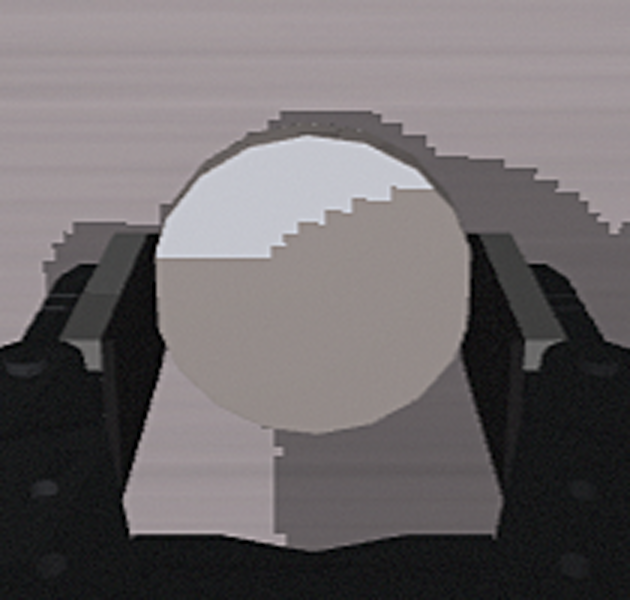

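The small lid is held level and centred, at y 134–433 in the crop, as predicted. Next I carry it over.

>>> servo_tool(series="0 0 -0.03 0 0 0 0.55; 0 0 -0.075 0 0 0 0.55; 0 0 -0.12 0 0 0 0.55; 0.005 0.02 -0.155 0 0 0 0.55; 0.015 0.06 -0.165 0 0 0 0.55")

```text
clock: 26.6
position: [0.4889, 0.0149, 0.1873]
ee_rot: [0.001, 1.0, 0.001, 0.004]
contact_force: [0.6, -1.3, -0.5]
width: 0.0477
gripper_force: 26.0
```

>>> servo_tool(series="0.01 0.042 0 0 0 0 0.55; 0.02 0.084 0 0 0 0 0.55; 0.03 0.126 0 0 0 0 0.55; 0.04 0.168 0 0 0 0 0.55; 0.05 0.21 0 0 0 0 0.55")

```text
clock: 27.1
position: [0.5368, -0.1979, 0.1832]
ee_rot: [0.001, 1.0, -0.001, 0.0]
contact_force: [0.2, 0.6, -0.0]
width: 0.0474
gripper_force: 26.0
```

>>> servo_tool(series="0.01 0.04 0 0 0 0 0.55; 0.017 0.065 0 0 0 0 0.55; 0.021 0.078 0 0 0 0 0.55; 0.021 0.078 0 0 0 0 0.55; 0.021 0.078 0 0 0 0 0.55")

```text
clock: 27.6
position: [0.5572, -0.273, 0.1832]
ee_rot: [0.0, 1.0, -0.0, -0.0]
contact_force: [0.7, 0.1, -0.1]
width: 0.0477
gripper_force: 26.0
```

>>> servo_tool(series="0 0 0 0 0 0 0.55; 0 0 0 0 0 0 0.55; 0 0 0 0 0 0 0.55")

```text
clock: 27.9
position: [0.5577, -0.2732, 0.1839]
ee_rot: [0.001, 1.0, 0.0, 0.0]
contact_force: [0.2, 0.2, 0.3]
width: 0.0472
gripper_force: 26.0
```

```bash
python3 -c "
from h import *
go((.559,-.2862,.1444),0)"
```

```text
shift mm [ 1.2 12.9 39.6] turn deg [ 0.1  -0.03  0.02] at [ 0.5577 -0.2732  0.1839] t 27.9
```

>>> servo_tool(series="0.001 0.007 0.004 0 0 0 0.55; 0.001 0.013 0.012 0 0 0 0.55; 0.001 0.013 0.022 0 0 0 0.55; 0.001 0.013 0.03 0 0 0 0.55; 0.001 0.013 0.03 0 0 0 0.55")

```text
clock: 28.4
position: [0.5576, -0.2867, 0.1514]
ee_rot: [-0.0, 1.0, -0.001, -0.002]
contact_force: [-0.7, 0.9, -0.2]
width: 0.0475
gripper_force: 26.0
```

>>> servo_tool(series="0 0 0 0 0 0 0.55; 0 0 0 0 0 0 0.55")

```text
clock: 28.6
position: [0.559, -0.2874, 0.1539]
ee_rot: [0.001, 1.0, -0.0, 0.0]
contact_force: [0.1, -0.5, 0.4]
width: 0.0476
gripper_force: 26.0
```

```bash
python3 -c "
from h import *
go((.559,-.2862,.1444),0)"
```

```text
shift mm [-0.  -1.2  9.5] turn deg [ 0.12 -0.05 -0.04] at [ 0.559  -0.2874  0.1539] t 28.6
```

>>> servo_tool(series="0 -0.001 0.001 0 0 0 0.55; 0 -0.001 0.002 0 0 0 0.55; 0 -0.001 0.004 0 0 0 0.55; 0 -0.001 0.005 0 0 0 0.55; 0 -0.001 0.006 0 0 0 0.55")

```text
clock: 29.1
position: [0.5587, -0.2863, 0.1475]
ee_rot: [0.001, 1.0, -0.0, 0.0]
contact_force: [-0.4, 0.2, -0.5]
width: 0.0472
gripper_force: 26.0
```

>>> servo_tool(series="0 0 0.001 0 0 0 0.55; 0 0 0.002 0 0 0 0.55; 0 0 0.0025 0 0 0 0.55; 0 0 0.0025 0 0 0 0.55")

```text
clock: 29.5
position: [0.5587, -0.2863, 0.145]
ee_rot: [0.001, 1.0, -0.0, 0.0]
contact_force: [0.3, 0.2, 0.1]
width: 0.0471
gripper_force: 26.0
```

>>> servo_tool(series="0 0 0.0005 0 0 0 0.55; 0 0 0.001 0 0 0 0.55; 0 0 0.001 0 0 0 0.55")

```text
clock: 29.8
position: [0.5589, -0.2864, 0.1446]
ee_rot: [0.001, 1.0, -0.0, 0.0]
contact_force: [-0.2, -0.2, 2.9]
width: 0.0474
gripper_force: 26.2
```

Contact came at the expected height of 0.1446 m, so the lid is home. I release and retreat.

>>> servo_tool(series="0 0 0 0 0 0 0.55; 0 0 0 0 0 0 0.42; 0 0 0 0 0 0 0.35; 0 0 0 0 0 0 0.15; 0 0 0 0 0 0 0")

```text
clock: 30.3
position: [0.5587, -0.2863, 0.1439]
ee_rot: [0.001, 1.0, -0.0, 0.0]
contact_force: [-0.1, -0.2, 0.3]
width: 0.082
gripper_force: 0.0
```

>>> servo_tool(series="0 0 0 0 0 0 0; 0 0 0 0 0 0 0; 0 0 -0.02 0 0 0 0; 0 0 -0.05 0 0 0 0; 0 0 -0.09 0 0 0 0")

```text
clock: 30.8
position: [0.5577, -0.2855, 0.2332]
ee_rot: [-0.0, 1.0, -0.0, -0.002]
contact_force: [1.7, -1.2, 0.3]
width: 0.0854
gripper_force: 0.0
```

>>> servo_tool(series="0 -0.045 0 0 0 0 0; 0 -0.09 0 0 0 0 0; 0 -0.13 0 0 0 0 0; 0 -0.15 0 0 0 0 0; 0 -0.15 0 0 0 0 0")

```text
clock: 31.3
position: [0.5585, -0.1332, 0.2342]
ee_rot: [0.0, 1.0, 0.001, 0.0]
contact_force: [0.6, 0.0, -0.9]
width: 0.0852
gripper_force: 0.0
```

```bash
python3 - <<'E'
from h import *; import cv2
o=[]
for n in("scene","side"):
    c=eyes.camera_info(n); q=proj(c,[[.559,-.286,.1]])[0].astype(int); im=eyes.get_image(n)[max(q[1]-60,0):q[1]+60,q[0]-65:q[0]+65,::-1]
    o.append(cv2.resize(im,(390,360),interpolation=cv2.INTER_CUBIC))
cv2.imwrite("pics/end.png",np.hstack(o))
E
```

```text
(no output)
```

View pics/end.png

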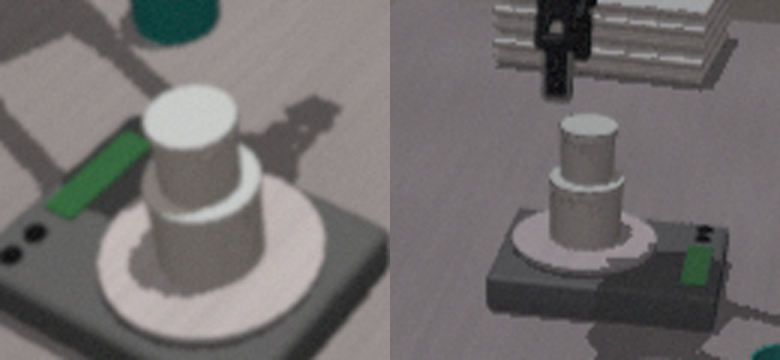

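Both views show the full stack upright and centred, with both lids level (small lid at (190,117) in the left view and (588,126) in the right).

```bash
python3 -c "
from rig import manip
print(manip.sign_off())"
```

```text
the job is handed in; nothing more can be done
None
```

The pot set is stacked on the pan in the order you gave, with both lids seated and level in the last pictures, and the job was handed in at about 31 s; sign-off returned no verdict.

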